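# Stock the rapid-test caddy

## Robot

A 7-joint arm with a two-finger parallel gripper is mounted at the origin on a cart in front of the work surface, level with it; the furniture and walls round the work are solid. World frame = base frame: x ahead of the robot, y to its left, z up, the work surface at z = 0. Lengths are in m, angles in rad, forces in N, time in s.
With the tool pointing down it reaches from about 0.375 to 0.925 m from the base axis. Payload 3.1 kg.
Tool frame: the origin (TCP) lies at the centre of the arm's flange, where the gripper is bolted on; the fingertips stand 173 mm ahead of it and the grasp point (between the pads) lies 155 mm ahead of it; z points along the fingers, y is the line along which they close (so a half turn about z gives the same grasp; the last joint's range is limited). The gripper opens to 85 mm and grips with 20 to 120 N. Pads are 22 mm wide; open, the fingers measure 114 mm over their backs; the gripper's body (76 mm by 85 mm) begins 54 mm behind the grasp point. The pads swing forward as they close: fully open they stand 13 mm farther back than shut.
Start: joints at [1.023, 0.383, 0.044, 1.598, -0.018, 1.161, -0.05], TCP at [0.283, -0.585, 0.405] pointing down, gripper open.
Joint ranges: [-2.61, 2.61], [-0.41, 2.15], [-1.48, 1.57], [0, 2.5], [-1.57, 4.71], [0.05, 1.97], [-2.85, 2.85]. Speed limits (rad/s): [2.79, 2.79, 3.14, 3.14, 3.14, 3.14, 3.14].

## Interface

Orientations are given as a rotation vector (axis times angle).
In Python, from station import r, snapshot, calibration gives the robot as it stands.
- The arm moves only by the tool carry_out, never from a script. Its argument "plan" is a list of rows, each a list of 2 entries, a list of its own where there are three numbers: the shift along the tool's x, y, z in mm, then the turn, a rotation vector about the tool's x, y, z in degrees. A call has 1 to 8 rows; each row shifts and turns the commanded pose from where the row before left it, along the tool's axes as they then stand; what a row does not reach is not made up. A row lasts 1/12 s, in which the tool goes at most 41.7 mm and 7.16 degrees, less where a joint would pass 70% of its speed; a pose out of reach is approached as far as the arm can. A call is refused whole if a number of a shift passes 41.7 or a number of a turn 7.16, either way. A call with a gripper value outside its range is refused whole. "claw" is the opening, from 0 (shut) to 1 (fully open), set as the call begins (left out, the last holds). The fingers move at their own pace and stop on an object; "force" is the grip in N (left out, the last holds). Time passes only in rows, so rows that do not move let the fingers close. It gives the time, the measured TCP pose, the force, the opening and the grip force at its end, in the units of the state.
- r.get_obs(): the state, without advancing time (a new reading comes with each control period).
- snapshot(name): name is "side" or "top" or "wrist"; returns the picture (384x512x3 uint8, red, green, blue); there is no depth.
- calibration(name): a dict with "fx", "fy", "cx", "cy" (pixels), "k1" (the pictures are not rectified: a ray, as slopes to the right and down, at radius r is drawn at 1 + k1 r^2 times it, then the intrinsics apply), "T" (4x4, takes a point from camera to world coordinates); the wrist camera has in their place "tool_from_camera" (4x4, takes a point from camera to tool coordinates, whose origin is the TCP and whose axes are the flange's). Camera axes: x right, y down, z forward; pixel columns grow to the right and rows downward; lengths in m; the calibration is good to about 2 mm. A picture is of the moment at which its call begins: read the wrist's pose just before it. calibration takes no time and is no camera call.
- r.hand_in(): hands the job in; it is judged then, once.
The state is a dict: "time": time; "qpos": joint angles; "joint_vel": joint speeds; "joint_torque": joint torques, N m; "eef_pos": TCP position; "tcp_rot": TCP orientation; "force": force on the tool from outside, world axes, zero at the start; "torque": the same for the moment, N m; "grip_width": finger opening in m; "gripper_force": force on a finger pad.
Only numpy, scipy, OpenCV 4.12 (cv2) and the standard library are available. Lean on these libraries where they do the work, as an engineer would, in place of code of your own. Each camera call takes 0.05 s, during which the arm holds its last target. There are 200 camera calls.

## Task

Stock the grey caddy for the next test run: stand the red-capped dropper bottle in the red cup, the blue-capped dropper bottle in the blue cup and the black-capped bottle with the green label band in the wide green cup, and lay the bench timer flat, knob up, in the yellow square holder, each resting on its holder's floor. Leave the white-capped dropper bottle and the blue-capped bottle standing where they are; they do not belong in it.

Things in the scene. Friction and masses are not known exactly. Their poses are not given: they have to be found in the camera images.
- red_dropper: The dropper bottle with the red cap: dropper bottle, 62 mm tall, standing upright and loose on the worktop: white round body of 22 mm diameter from 0 to 36 mm height, where it is gripped, narrower nozzle cap of 14 mm diameter above. About 20 g. Origin: centre of its underside; z up along it. Goes into red_cup.
- blue_dropper: The dropper bottle with the blue cap: dropper bottle, 62 mm tall, standing upright and loose on the worktop: white round body of 22 mm diameter from 0 to 36 mm height, where it is gripped, narrower nozzle cap of 14 mm diameter above. About 20 g. Origin: centre of its underside; z up along it. Goes into blue_cup.
- green_bottle: The clear reagent bottle with the black cap and a green band on its label, 131 mm tall, standing upright and loose on the worktop: round body of 48 mm diameter from 0 to 87 mm height, then the neck and cap, 24 mm diameter. About 120 g. Origin: centre of its underside; z up along it. Goes into green_cup.
- timer: The white square bench timer with a red turning knob on top, loose on the worktop: body 62 x 62 mm with rounded edges, 30 mm high, knob up to 46 mm (does not turn here). About 90 g. Origin: centre of its underside; x and y square to its sides, z up; at the start x points within 0.6 rad of world x. Goes into square_holder.
- red_cup: Low round red cup: inner diameter 40 mm, outer 48 mm, 16 mm high, its floor 2 mm above its origin, rim 16 mm above it. Fixed in the fixed grey caddy (225 mm square tray, floor 4 mm, lip 12 mm high, turned up to 0.3 rad): four holders in a square at 105 mm centres, arranged at random. Origin: centre of its underside, 4 mm above the worktop; z up.
- blue_cup: Low round blue cup: inner diameter 40 mm, outer 48 mm, 16 mm high, its floor 2 mm above its origin, rim 16 mm above it. Fixed in the fixed grey caddy (225 mm square tray, floor 4 mm, lip 12 mm high, turned up to 0.3 rad): four holders in a square at 105 mm centres, arranged at random. Origin: centre of its underside, 4 mm above the worktop; z up.
- green_cup: Wider round green cup: inner diameter 64 mm, outer 72 mm, 24 mm high, its floor 2 mm above its origin, rim 24 mm above it. Fixed in the fixed grey caddy (225 mm square tray, floor 4 mm, lip 12 mm high, turned up to 0.3 rad): four holders in a square at 105 mm centres, arranged at random. Origin: centre of its underside, 4 mm above the worktop; z up.
- square_holder: Low square yellow holder, open at the top: inside 80 x 80 mm, outside 86 x 86 mm, 12 mm high, floor 3 mm above its origin; x, y along its sides and the caddy's. Fixed in the fixed grey caddy (225 mm square tray, floor 4 mm, lip 12 mm high, turned up to 0.3 rad): four holders in a square at 105 mm centres, arranged at random. Origin: centre of its underside, 4 mm above the worktop; z up.
- white_dropper: Look-alike that does not belong: the dropper bottle with the white cap: dropper bottle, 62 mm tall, standing upright and loose on the worktop: white round body of 22 mm diameter from 0 to 36 mm height, where it is gripped, narrower nozzle cap of 14 mm diameter above. About 20 g. Origin: centre of its underside; z up along it. Stays where it stands.
- blue_bottle: Look-alike that does not belong: the reagent bottle with the blue cap and a blue band on its label, 119 mm tall, body 44 mm diameter up to 79 mm height, neck and cap 22 mm, standing on the worktop near the work. Origin: centre of its underside; z up. Stays where it stands. (Bottles behind the work are no part of the task.)
There are look-alikes about, which are no part of the job. Leave any pink or purple look-alike of the white_dropper alone.

How it is judged:
At the end, for the whole second after the job is handed in: Both droppers and the green-banded bottle within 12 mm of the axis of the cup of their colour, the timer within 15 mm of the centre of the square holder, all down on the holder floors, upright within 0.1 rad, released, at rest; both look-alikes upright and within 20 mm of their start (horizontal distance between red_dropper and red_cup below 0.012 m and z of red_dropper in the frame of red_cup below 0.007 m and angle between each of red_dropper, blue_dropper, green_bottle, timer, white_dropper, blue_bottle's own z axis and vertical below 0.1 rad and linear speed of each of red_dropper, blue_dropper, green_bottle, timer below 0.02 m/s and horizontal distance between blue_dropper and blue_cup below 0.012 m and z of blue_dropper in the frame of blue_cup below 0.007 m and horizontal distance between green_bottle and green_cup below 0.012 m and z of green_bottle in the frame of green_cup below 0.007 m and horizontal distance between timer and square_holder below 0.015 m and z of timer in the frame of square_holder below 0.007 m and distance of each of white_dropper, blue_bottle from where it was at the start of the episode below 0.02 m); the robot touches nothing.
It fails at once if the white-capped dropper is moved by more than 20 mm (distance of white_dropper from where it was at the start of the episode above 0.02 m).
It fails at once if the blue-capped bottle is moved by more than 20 mm (distance of blue_bottle from where it was at the start of the episode above 0.02 m).
It also fails if it takes over 112 s, if anything falls off the work surface, if the arm or the gripper's body presses on something with over 40 N, if the wrist force passes 120 N, or if a joint passes its speed limit or range.

## Working session

There is one attempt and no reset: what is moved stays moved. The work goes in short steps, Python scripts to look and compute and a tool call to move; the robot and the scene stay as the last step left them, time stands still between calls to the robot, and variables do not carry over. Pictures are saved under pics/ and viewed, at most 14 in all, crops included, and the job is handed in when it is done.

Besides the shell and the picture viewer there is one more tool, called after "Emit:" as a command line: name --argument value ..., lists and objects as JSON in quotes. carry_out: Moves the arm, as the interface text tells. Its arguments: {"type":"object","properties":{"plan":{"type":"array"},"claw":{"type":"number"},"force":{"type":"number"}},"required":["plan"]}

```bash
mkdir -p pics; python3 - <<'E'
from station import r, snapshot, calibration
import cv2
for n in("top","side"):
    im=snapshot(n); cv2.imwrite(f"pics/{n}0.png",im[...,::-1]); 
    c=calibration(n); print(n,{k:(v if k!="T" else [list(map(lambda x:round(x,4),q)) for q in v]) for k,v in c.items()})
    cv2.imwrite(f"pics/{n}0b.png",cv2.resize(im[...,::-1],(800,600),interpolation=cv2.INTER_CUBIC))
print(calibration("wrist"));o=r.get_obs();print(o)
E
```

```text
top {'fx': 435.5172309919969, 'fy': 435.5172309919969, 'cx': 262.504723224483, 'cy': 193.60513757511237, 'k1': -0.02237043434737164, 'T': [[np.float64(0.0149), np.float64(-0.9793), np.float64(0.202), np.float64(0.2344)], [np.float64(-0.9999), np.float64(-0.0147), np.float64(0.0024), np.float64(0.0016)], [np.float64(0.0006), np.float64(-0.202), np.float64(-0.9794), np.float64(1.3098)], [np.float64(0.0), np.float64(0.0), np.float64(0.0), np.float64(1.0)]]}
side {'fx': 349.5051973520196, 'fy': 349.5051973520196, 'cx': 257.733289317478, 'cy': 196.7392762142046, 'k1': -0.008998916484443497, 'T': [[np.float64(-1.0), np.float64(0.0096), np.float64(0.0009), np.float64(0.4879)], [np.float64(0.0056), np.float64(0.6546), np.float64(-0.756), np.float64(0.8768)], [np.float64(-0.0079), np.float64(-0.7559), np.float64(-0.6546), np.float64(0.7864)], [np.float64(0.0), np.float64(0.0), np.float64(0.0), np.float64(1.0)]]}
{'fx': 304.3236158596546, 'fy': 304.3236158596546, 'cx': 249.3172761468072, 'cy': 187.19383557451874, 'k1': -0.02450435569084733, 'tool_from_camera': array([[-9.16755168e-04, -9.49572
[... 310 characters left out ...]
'time': 0.1, 'qpos': array([ 1.0231841 ,  0.38377081,  0.04384974,  1.59944333, -0.01791187,
        1.16124062, -0.04991602]), 'joint_vel': array([-0.00063444, -0.00296342,  0.00069475, -0.00300263, -0.00087475,
       -0.00202037,  0.00057799]), 'joint_torque': array([ 2.89402888e-03, -4.34726822e+01,  1.02954514e+00, -2.50454003e+01,
        1.08720828e-02,  5.47915668e-03,  3.02739252e-06]), 'eef_pos': array([ 0.28243289, -0.58492858,  0.40338891]), 'tcp_rot': array([-3.06013870e+00, -7.00162917e-01,  1.05341246e-03]), 'force': array([-0.13348977, -0.71434052, -0.20407733]), 'torque': array([ 0.02763607,  0.04343039, -0.01842416]), 'gripper_force': 0.0, 'grip_width': 0.08555061266142937}
```

View pics/top0b.png

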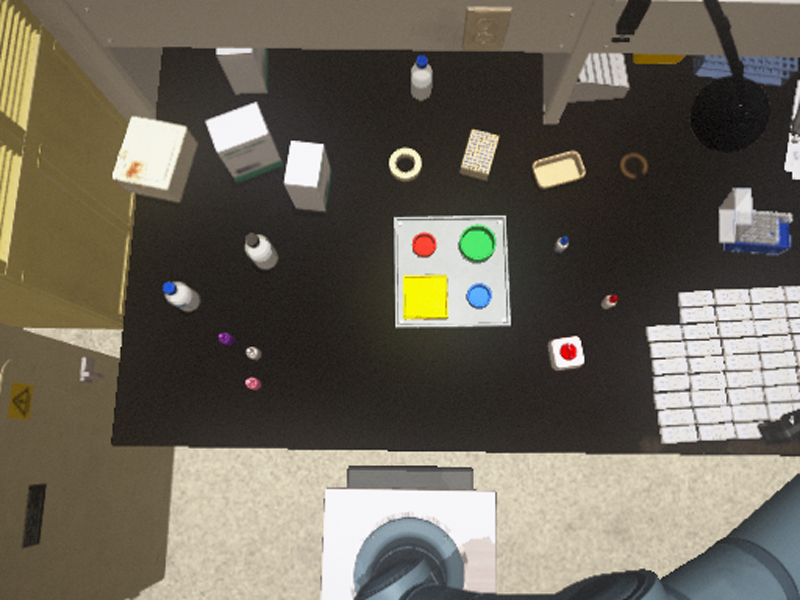

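View pics/side0b.png

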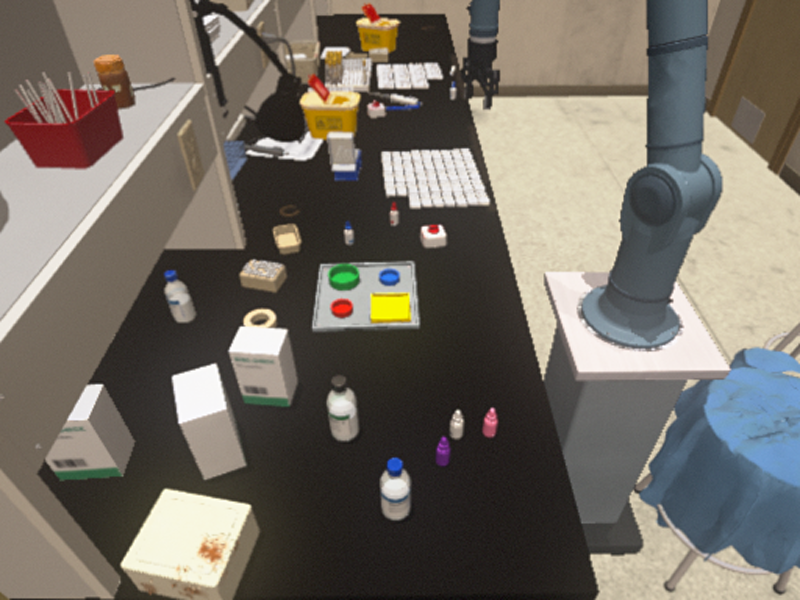

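Top (800x600 view): caddy around (452,271), with red (424,245), green (478,243), yellow (426,297) and blue (479,296) holders. Timer is at (567,352), red dropper (610,301), blue dropper (562,244), green bottle (262,252), white dropper (254,353), blue bottle (183,297). Next I'll enlarge crops.

```bash
cat > h.py <<'E'
import numpy as np, cv2
from station import calibration
from scipy.spatial.transform import Rotation as R
def ray(name,uv,pose=None):
    c=calibration(name); K=np.array([[c['fx'],0,c['cx']],[0,c['fy'],c['cy']],[0,0,1.]])
    p=cv2.undistortPoints(np.array([[uv]],float),K,np.array([c['k1'],0,0,0,0]))[0,0]
    T=c.get('T')
    if T is None:
        M=np.eye(4);M[:3,:3]=R.from_rotvec(pose[1]).as_matrix();M[:3,3]=pose[0];T=M@c['tool_from_camera']
    T=np.array(T); return T[:3,3],T[:3,:3]@np.array([p[0],p[1],1])
def at(name,uv,z,pose=None):
    o,d=ray(name,uv,pose); return o+d*(z-o[2])/d[2]
def crop(im,x0,y0,x1,y1,s):
    a=cv2.resize(im[y0:y1,x0:x1],None,fx=s,fy=s,interpolation=cv2.INTER_CUBIC)
    for x in range(-(-x0//10)*10,x1,10): cv2.line(a,((x-x0)*s,0),((x-x0)*s,6 if x%50 else 14),(0,255,255),1)
    for y in range(-(-y0//10)*10,y1,10): cv2.line(a,(0,(y-y0)*s),(6 if y%50 else 14,(y-y0)*s),(0,255,255),1)
    return a
E
python3 - <<'E'
from h import *
t=cv2.imread("pics/top0.png")
cv2.imwrite("pics/c1.png",crop(t,245,130,400,245,5))
cv2.imwrite("pics/c2.png",crop(t,95,140,185,255,5))
E
```

```text
(no output)
```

View pics/c1.png

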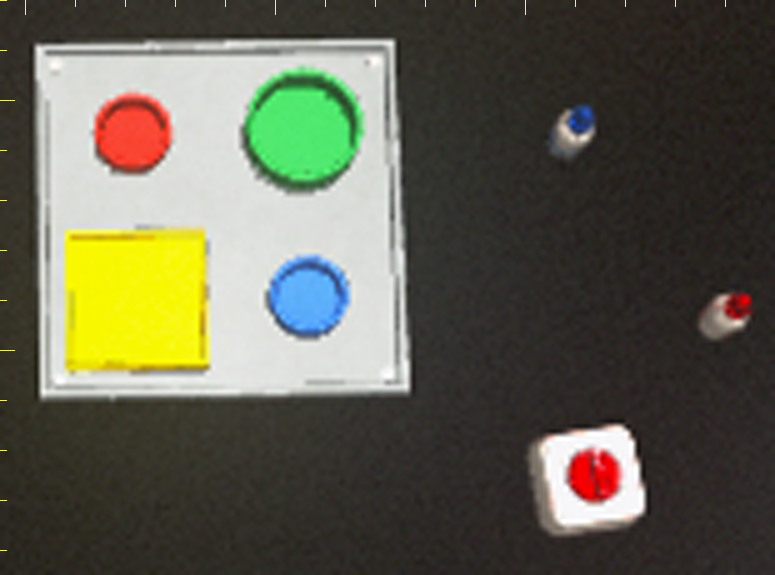

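View pics/c2.png

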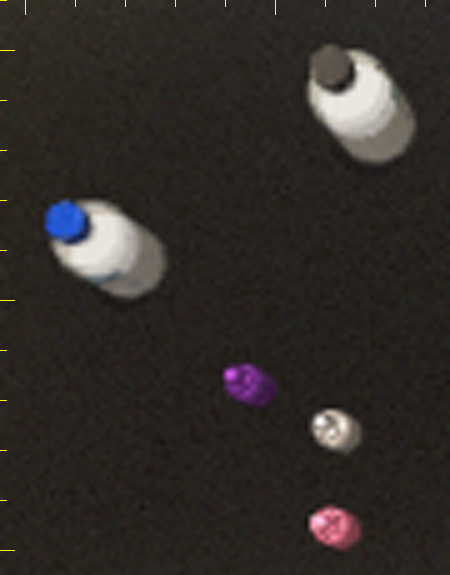

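c1 shows the caddy, blue-capped dropper (cap 582,118), red-capped dropper (cap 738,305) and timer (knob 594,474). c2 shows the green bottle cap (332,64), blue bottle cap (67,220), white dropper cap (330,428), and the pink and purple look-alikes.

```bash
python3 - <<'E'
from h import *
A=lambda n,p,z,o:print(n,np.round(at("top",(o[0]+(p[0]+0)/5-.4,o[1]+(p[1])/5-.4),z)*1000,1))
o=(245,130)
for n,p,z in [("redcup",(132.5,132.5),.02),("greencup",(303,129),.028),("bluecup",(308,296),.02),("y1",(66,232),.016),("y2",(204,230),.016),("y3",(208,369),.016),("y4",(66,370),.016),
 ("cd1",(35,43),.012),("cd2",(393,40),.012),("cd3",(409,392),.012),("cd4",(41,397),.012),("bdrop",(582,118),.062),("bdrop base",(565,148),.005),("rdrop",(738,305),.062),("knob",(594,474),.046),("t1",(538,437),.03),("t2",(630,427),.03),("t3",(643,516),.03),("t4",(552,528),.03)]: A(n,p,z,o)
o=(95,140)
for n,p,z in [("gbot",(332,65),.131),("bbot",(67,220),.119),("white",(330,428),.062),("pink",(332,522),.062),("purple",(238,378),.062)]: A(n,p,z,o)
E
```

```text
redcup [618.7 -19.9  20. ]
greencup [ 620.1 -124.2   28. ]
bluecup [ 517.3 -127.5   20. ]
y1 [556.  20.  16.]
y2 [558.5 -64.4  16. ]
y3 [472.1 -67.2  16. ]
y4 [470.2  18.5  16. ]
cd1 [678.3  41.5  12. ]
cd2 [ 683.8 -182.4   12. ]
cd3 [ 460.5 -189.1   12. ]
cd4 [454.1  33.4  12. ]
bdrop [ 619.4 -287.7   62. ]
bdrop base [ 617.3 -289.7    5. ]
rdrop [ 506.5 -375.9   62. ]
knob [ 407.5 -291.7   46. ]
t1 [ 431.4 -262.8   30. ]
t2 [ 438.2 -317.8   30. ]
t3 [ 385.1 -323.6   30. ]
t4 [ 377.3 -269.6   30. ]
gbot [591.3 292.7 131. ]
bbot [502.2 439.4 119. ]
white [394.2 297.3  62. ]
pink [340.2 292.9  62. ]
purple [422.6 352.6  62. ]
```

Positions agree with the 105 mm grid and a caddy yaw of about 1.5°. I'll turn the tool to world alignment and move over the red dropper.

Emit:
carry_out --plan '[[[0,0,10],[0,0,6.45]],[[0,0,10],[0,0,6.45]],[[0,0,10],[0,0,6.45]],[[0,0,10],[0,0,6.45]],[[28,-26,0],[0,0,0]],[[28,-26,0],[0,0,0]],[[28,-26,0],[0,0,0]],[[28,-26,0],[0,0,0]]]' --claw 1 --force 30

```text
time: 0.77
eef_pos: [0.3953, -0.4801, 0.3639]
tcp_rot: [-3.141, 0.002, 0.001]
force: [0.2, -0.7, 0.6]
grip_width: 0.0854
gripper_force: 0.0
```

Emit:
carry_out --plan '[[[28,-26,5],[0,0,0]],[[28,-26,10],[0,0,0]],[[28,-26,15],[0,0,0]],[[28,-26,15],[0,0,0]],[[0,0,15],[0,0,0]],[[0,0,0],[0,0,0]]]'

```text
time: 1.27
eef_pos: [0.5086, -0.372, 0.3003]
tcp_rot: [-3.135, -0.013, 0.008]
force: [-0.2, -0.7, -1.1]
grip_width: 0.0854
gripper_force: 0.0
```

```bash
python3 - <<'E'
from h import *; from station import r,snapshot
o=r.get_obs(); im=snapshot("wrist"); print(o['time'],o['eef_pos'],o['tcp_rot'],o['qpos'].round(2))
np.save("p1.npy",np.array([o['eef_pos'],o['tcp_rot']])); cv2.imwrite("pics/w1.png",im[...,::-1])
E
```

```text
1.2667 [ 0.50863739 -0.37196139  0.3003233 ] [-3.13515361 -0.01268099  0.00786321] [ 0.57  0.45 -0.    1.73 -0.    0.97 -1.  ]
```

View pics/w1.png

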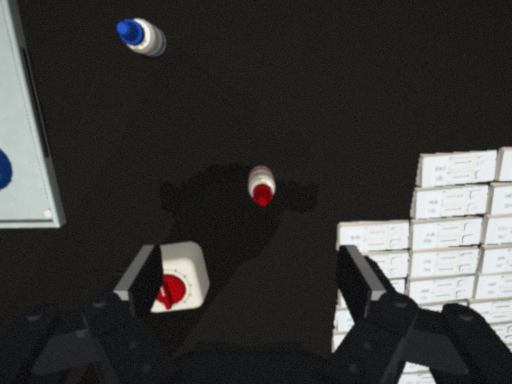

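The wrist view shows the red cap at (262,195), the blue cap at (128,31) and the timer knob at (172,291).

```bash
python3 - <<'E'
from h import *; p=np.load("p1.npy")
for n,u,z in [("red",(262,196),.062),("blue",(127,30),.062),("knob",(172,291),.046),("lipcorner",(62,226),.012)]: print(n,(at("wrist",u,z,p)*1000).round(1))
E
```

```text
red [ 512.4 -379.1   62. ]
blue [ 621.4 -293.1   62. ]
knob [ 416.4 -302.2   46. ]
lipcorner [ 461.8 -192.3   12. ]
```

Emit:
carry_out --plan '[[[0,0,36],[0,0,0]],[[0,0,36],[0,0,0]],[[0,0,30],[0,0,0]],[[0,0,7],[0,0,0]],[[0,0,0],[0,0,0]],[[0,0,0],[0,0,0]]]'

```text
time: 1.82
eef_pos: [0.5065, -0.379, 0.1969]
tcp_rot: [3.14, -0.004, 0.001]
force: [0.3, -0.4, 0.8]
grip_width: 0.0852
gripper_force: 0.0
```

```bash
python3 - <<'E'
from h import *; from station import r,snapshot
o=r.get_obs(); im=snapshot("wrist"); print(o['time'],o['eef_pos'],o['tcp_rot'],o['force'])
np.save("p2.npy",np.array([o['eef_pos'],o['tcp_rot']])); cv2.imwrite("pics/w2.png",im[...,::-1])
E
```

```text
1.8167 [ 0.50649257 -0.37899738  0.19688774] [ 3.14010447e+00 -3.84324038e-03  1.36191634e-03] [ 0.32398625 -0.40797898  0.79353671]
```

View pics/w2.png

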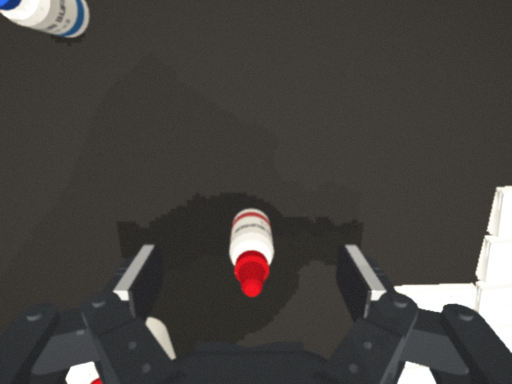

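The cap tip is at (252,287) and the body is centred between the fingers.

```bash
python3 - <<'E'
from h import *; p=np.load("p2.npy")
for n,u,z in [("red",(252,287),.062),("far base edge",(251,209),.0)]: print(n,(at("wrist",u,z,p)*1000).round(1))
E
```

```text
red [ 509.5 -379.7   62. ]
far base edge [ 518.4 -379.8    0. ]
```

Emit:
carry_out --plan '[[[1.5,0,4],[0,0,0]],[[0,0,0],[0,0,0]],[[0,0,0],[0,0,0]]]'

```text
time: 2.12
eef_pos: [0.5089, -0.3777, 0.1932]
tcp_rot: [3.14, -0.0, 0.004]
force: [-0.2, 0.6, 0.5]
grip_width: 0.0855
gripper_force: 0.0
```

Emit:
carry_out --plan '[[[0,0,0],[0,0,0]],[[0,0,0],[0,0,0]],[[0,0,0],[0,0,0]],[[0,0,0],[0,0,0]],[[0,0,0],[0,0,0]],[[0,0,0],[0,0,0]],[[0,0,0],[0,0,0]],[[0,0,0],[0,0,0]]]' --claw 0 --force 30

```text
time: 2.78
eef_pos: [0.5083, -0.3776, 0.1918]
tcp_rot: [3.141, -0.001, 0.0]
force: [-0.4, 0.1, 0.7]
grip_width: 0.021
gripper_force: 29.4
```

Emit:
carry_out --plan '[[[0,0,-20],[0,0,0]],[[0,0,-36],[0,0,0]],[[0,-15,-30],[0,0,0]],[[5,-30,-14],[0,0,0]],[[12,-36,0],[0,0,0]],[[12,-36,0],[0,0,0]],[[12,-36,0],[0,0,0]],[[12,-36,0],[0,0,0]]]'

```text
time: 3.45
eef_pos: [0.5614, -0.1869, 0.2919]
tcp_rot: [3.142, -0.002, 0.0]
force: [0.9, 0.2, -0.3]
grip_width: 0.0204
gripper_force: 29.4
```

Emit:
carry_out --plan '[[[12,-36,0],[0,0,0]],[[12,-36,0],[0,0,0]],[[12,-36,0],[0,0,0]],[[12,-36,0],[0,0,0]],[[9.5,-25,0],[0,0,0]],[[0,0,0],[0,0,0]],[[0,0,0],[0,0,0]]]'

```text
time: 4.03
eef_pos: [0.6192, -0.0159, 0.2915]
tcp_rot: [-3.14, -0.009, 0.0]
force: [-1.0, -1.2, -0.4]
grip_width: 0.0208
gripper_force: 29.4
```

```bash
python3 - <<'E'
from h import *; from station import r,snapshot
o=r.get_obs(); im=snapshot("wrist"); print(o['time'],o['eef_pos'],o['tcp_rot'],o['force'],o['qpos'].round(2))
np.save("p3.npy",np.array([o['eef_pos'],o['tcp_rot']])); cv2.imwrite("pics/w3.png",im[...,::-1])
E
```

```text
4.0333 [ 0.61917295 -0.01586317  0.2915062 ] [-3.14007167e+00 -8.73758632e-03  1.88771965e-04] [-1.03773416 -1.15203848 -0.35529584] [ 0.06  0.45 -0.12  1.76  0.06  0.94 -1.66]
```

View pics/w3.png

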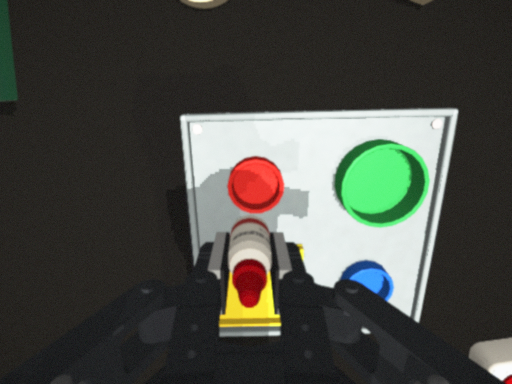

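The red cup rim centre is at (256,185), the green at (382,183), and the dropper is held upright.

```bash
python3 - <<'E'
from h import *; p=np.load("p3.npy")
for n,u,z in [("redcup",(256,185),.02),("green",(382,183),.028),("c1",(183,117),.012),("c2",(456,110),.012)]: print(n,(at("wrist",u,z,p)*1000).round(1))
E
```

```text
redcup [621.8 -20.5  20. ]
green [ 626.6 -122.    28. ]
c1 [676.4  38.7  12. ]
c2 [ 683.5 -181.1   12. ]
```

Emit:
carry_out --plan '[[[0,0,20],[0,0,0]],[[0,0,25],[0,0,0]],[[0,0,15],[0,0,0]],[[0,0,5],[0,0,0]],[[0,0,0],[0,0,0]],[[0,0,0],[0,0,0]],[[0,0,0],[0,0,0]]]'

```text
time: 4.67
eef_pos: [0.6196, -0.0204, 0.2281]
tcp_rot: [3.141, -0.003, 0.004]
force: [1.1, 0.9, 0.1]
grip_width: 0.0209
gripper_force: 29.4
```

Emit:
carry_out --plan '[[[0,0,12],[0,0,0]],[[0,0,10],[0,0,0]],[[0,0,5],[0,0,0]],[[0,0,2],[0,0,0]],[[0,0,1],[0,0,0]],[[0,0,0],[0,0,0]],[[0,0,0],[0,0,0]]]'

```text
time: 5.25
eef_pos: [0.6186, -0.0195, 0.1977]
tcp_rot: [3.141, -0.001, -0.004]
force: [-4.4, 0.1, 10.2]
grip_width: 0.0206
gripper_force: 30.3
```

Force of 10 N at the expected height shows it is on the floor, so I'll release.

Emit:
carry_out --plan '[[[0,0,-1],[0,0,0]],[[0,0,0],[0,0,0]],[[0,0,0],[0,0,0]],[[0,0,0],[0,0,0]],[[0,0,0],[0,0,0]],[[0,0,0],[0,0,0]]]' --claw 0.6

```text
time: 5.75
eef_pos: [0.6188, -0.0195, 0.1973]
tcp_rot: [-3.142, 0.001, 0.001]
force: [-0.1, -0.0, -0.6]
grip_width: 0.0513
gripper_force: 0.0
```

Emit:
carry_out --plan '[[[0,0,-15],[0,0,0]],[[0,0,-30],[0,0,0]],[[0,0,-35],[0,0,0]],[[0,0,-25],[0,0,0]],[[0,30,0],[0,0,0]],[[0,38,0],[0,0,0]],[[0,40,0],[0,0,0]],[[0,40,0],[0,0,0]]]' --claw 1

```text
time: 6.42
eef_pos: [0.6188, -0.1683, 0.3031]
tcp_rot: [3.142, 0.002, 0.001]
force: [0.5, -0.4, 0.2]
grip_width: 0.0854
gripper_force: 0.0
```

Emit:
carry_out --plan '[[[0,40,0],[0,0,0]],[[0,40,0],[0,0,0]],[[0,30,5],[0,0,0]],[[0,12,5],[0,0,0]],[[0,0,0],[0,0,0]],[[0,0,0],[0,0,0]],[[0,0,0],[0,0,0]]]'

```text
time: 7.0
eef_pos: [0.6196, -0.2861, 0.2923]
tcp_rot: [-3.139, -0.005, 0.0]
force: [0.0, 0.7, 0.5]
grip_width: 0.0853
gripper_force: 0.0
```

```bash
python3 - <<'E'
from h import *; from station import r,snapshot
o=r.get_obs(); im=snapshot("wrist"); print(o['time'],o['eef_pos'],o['tcp_rot'],o['force'],o['qpos'].round(2))
np.save("p4.npy",np.array([o['eef_pos'],o['tcp_rot']])); cv2.imwrite("pics/w4.png",im[...,::-1])
E
```

```text
7.0 [ 0.61964294 -0.28607133  0.29233077] [-3.13856307e+00 -5.06875110e-03  9.33362334e-05] [0.04026148 0.68975047 0.49405678] [ 0.4   0.55 -0.04  1.6   0.02  1.   -1.21]
```

View pics/w4.png

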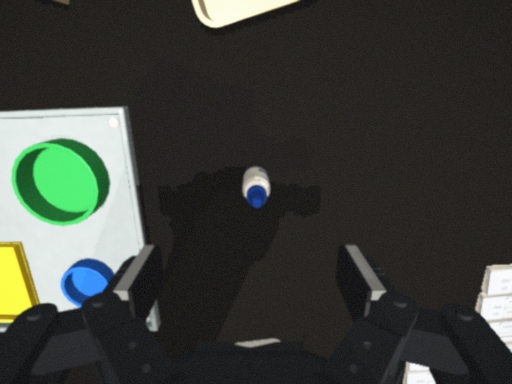

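The blue cap tip is at (258,203) and the far base edge at (256,167).

```bash
python3 - <<'E'
from h import *; p=np.load("p4.npy")
for n,u,z in [("cap",(258,202),.062),("far base edge",(256,166),.0),("bluecup",(88,283),.02),("green",(61,182),.028)]: print(n,(at("wrist",u,z,p)*1000).round(1))
E
```

```text
cap [ 622.9 -290.9   62. ]
far base edge [ 633.3 -290.5    0. ]
bluecup [ 523.9 -132.    20. ]
green [ 626.6 -131.1   28. ]
```

Emit:
carry_out --plan '[[[1,0,25],[0,0,0]],[[0,0,35],[0,0,0]],[[0,0,28],[0,0,0]],[[0,0,9],[0,0,0]],[[0,0,4],[0,0,0]],[[0,0,0],[0,0,0]],[[0,0,0],[0,0,0]]]'

```text
time: 7.63
eef_pos: [0.6211, -0.289, 0.1936]
tcp_rot: [3.141, 0.001, 0.005]
force: [1.4, -1.1, 1.7]
grip_width: 0.0851
gripper_force: 0.0
```

Emit:
carry_out --plan '[[[0,0,0],[0,0,0]],[[0,0,0],[0,0,0]],[[0,0,0],[0,0,0]],[[0,0,0],[0,0,0]],[[0,0,0],[0,0,0]],[[0,0,0],[0,0,0]],[[0,0,0],[0,0,0]],[[0,0,0],[0,0,0]]]' --claw 0

```text
time: 8.3
eef_pos: [0.6199, -0.2898, 0.1923]
tcp_rot: [3.141, -0.001, 0.001]
force: [-0.4, 0.2, 3.0]
grip_width: 0.021
gripper_force: 29.4
```

Emit:
carry_out --plan '[[[0,0,-20],[0,0,0]],[[0,0,-36],[0,0,0]],[[0,0,-30],[0,0,0]],[[-10,-16,-14],[0,0,0]],[[-20,-32,0],[0,0,0]],[[-20,-32,0],[0,0,0]],[[-20,-32,0],[0,0,0]],[[-20,-32,0],[0,0,0]]]'

```text
time: 8.97
eef_pos: [0.5286, -0.1441, 0.2915]
tcp_rot: [-3.141, 0.001, 0.0]
force: [0.0, 0.8, -0.1]
grip_width: 0.0207
gripper_force: 29.5
```

Emit:
carry_out --plan '[[[-11.4,-17.3,0],[0,0,0]],[[0,0,0],[0,0,0]],[[0,0,20],[0,0,0]],[[0,0,25],[0,0,0]],[[0,0,15],[0,0,0]],[[0,0,5],[0,0,0]],[[0,0,0],[0,0,0]],[[0,0,0],[0,0,0]]]'

```text
time: 9.63
eef_pos: [0.5189, -0.1287, 0.2269]
tcp_rot: [3.141, -0.002, 0.001]
force: [0.0, -0.2, -0.0]
grip_width: 0.0209
gripper_force: 29.5
```

```bash
python3 - <<'E'
from h import *; from station import r,snapshot
o=r.get_obs(); im=snapshot("wrist"); print(o['time'],o['eef_pos'],o['tcp_rot'],o['force'],o['qpos'].round(2))
np.save("p5.npy",np.array([o['eef_pos'],o['tcp_rot']])); cv2.imwrite("pics/w5.png",im[...,::-1])
E
```

```text
9.6333 [ 0.5188538  -0.12869085  0.22685212] [ 3.14140744e+00 -1.72459702e-03  5.55100053e-04] [ 0.03395921 -0.19320157 -0.01087219] [ 0.24  0.41 -0.09  2.    0.05  0.74 -1.45]
```

View pics/w5.png

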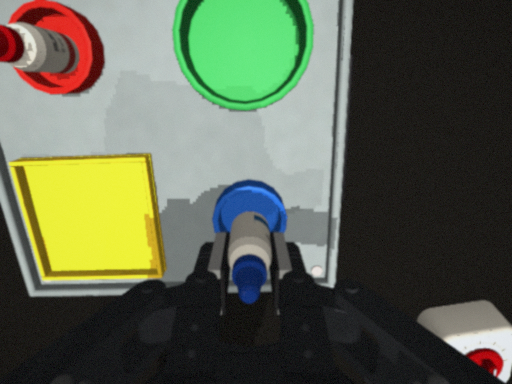

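The red dropper stands in its cup. The blue cup's far rim edge is at (250,181), and the yellow holder's rim corners are (9,163), (151,153), (163,277) and (38,281).

```bash
python3 - <<'E'
from h import *; p=np.load("p5.npy")
for n,u,z in [("bluefar",(250,181),.02),("bl",(213,211),.02),("br",(287,211),.02),("green",(244,37),.028),("y",(9,163),.016),("y",(151,153),.016),("y",(163,277),.016),("y",(38,281),.016)]: print(n,(at("wrist",u,z,p)*1000).round(1))
E
```

```text
bluefar [ 544.9 -128.6   20. ]
bl [ 525.2 -105.4   20. ]
br [ 525.1 -151.9   20. ]
green [ 623.5 -125.7   28. ]
y [555.7  20.6  16. ]
y [561.5 -68.8  16. ]
y [473.9 -68.   16. ]
y [470.   21.5  16. ]
```

Emit:
carry_out --plan '[[[0,0,12],[0,0,0]],[[0,0,10],[0,0,0]],[[0,0,5],[0,0,0]],[[0,0,2],[0,0,0]],[[0,0,0],[0,0,0]],[[0,0,0],[0,0,0]],[[0,0,0],[0,0,0]]]'

```text
time: 10.27
eef_pos: [0.5182, -0.1281, 0.1981]
tcp_rot: [-3.141, 0.001, 0.002]
force: [-2.6, 0.6, 6.1]
grip_width: 0.0206
gripper_force: 30.1
```

Emit:
carry_out --plan '[[[0,0,-1],[0,0,0]],[[0,0,0],[0,0,0]],[[0,0,0],[0,0,0]],[[0,0,0],[0,0,0]],[[0,0,0],[0,0,0]],[[0,0,0],[0,0,0]]]' --claw 0.6

```text
time: 10.77
eef_pos: [0.5184, -0.1281, 0.1985]
tcp_rot: [-3.141, 0.001, 0.0]
force: [-0.4, -0.7, -0.3]
grip_width: 0.0511
gripper_force: 0.0
```

Emit:
carry_out --plan '[[[0,0,-15],[0,0,0]],[[0,0,-30],[0,0,0]],[[0,0,-35],[0,0,0]],[[0,0,-15],[0,0,0]],[[-18,27,0],[0,0,0]],[[-20,30,0],[0,0,0]],[[-20,30,0],[0,0,0]],[[-20,30,0],[0,0,0]]]' --claw 1

```text
time: 11.43
eef_pos: [0.4395, -0.246, 0.294]
tcp_rot: [3.141, 0.001, 0.001]
force: [0.1, -0.1, -0.8]
grip_width: 0.0855
gripper_force: 0.0
```

Emit:
carry_out --plan '[[[-20,30,0],[0,0,0]],[[-12,17.4,0],[0,0,0]],[[0,0,0],[0,0,-7.1]],[[0,0,0],[0,0,0]],[[0,0,0],[0,0,0]],[[0,0,0],[0,0,0]]]'

```text
time: 11.93
eef_pos: [0.409, -0.2915, 0.2936]
tcp_rot: [-3.135, -0.193, -0.001]
force: [0.1, -0.5, -1.2]
grip_width: 0.0855
gripper_force: 0.0
```

```bash
python3 - <<'E'
from h import *; from station import r,snapshot
o=r.get_obs(); im=snapshot("wrist"); print(o['time'],o['eef_pos'],o['tcp_rot'],o['force'],o['qpos'].round(2))
np.save("p6.npy",np.array([o['eef_pos'],o['tcp_rot']])); cv2.imwrite("pics/w6.png",im[...,::-1])
a=cv2.imread("pics/w6.png")
cv2.imwrite("pics/w6b.png",np.vstack([cv2.resize(a[180:330,110:390],None,fx=2.5,fy=2.5,interpolation=2)[:375],cv2.resize(cv2.imread("pics/w5.png")[215:300,190:310],(700,224),interpolation=2)]))
E
```

```text
11.9333 [ 0.40903779 -0.29152101  0.29362435] [-3.13507245e+00 -1.93271962e-01 -5.28593646e-04] [ 0.05915718 -0.50911752 -1.23339397] [ 0.54  0.25 -0.01  2.04  0.    0.85 -0.91]
```

View pics/w6b.png

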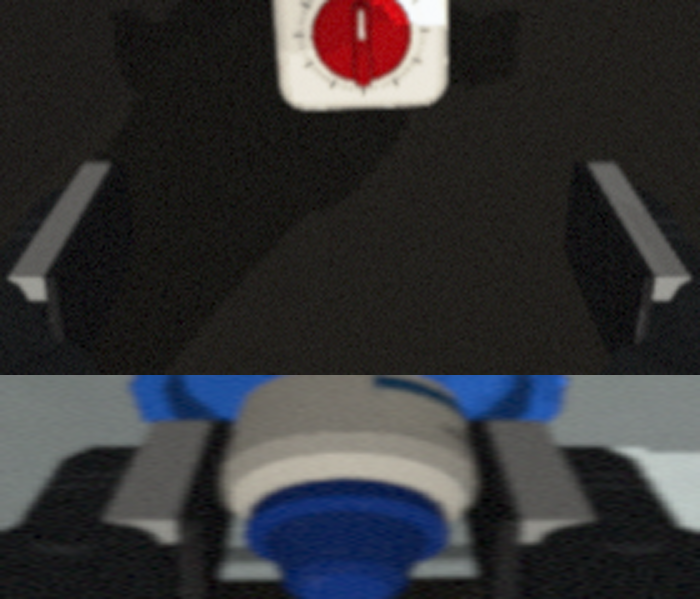

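```bash
python3 - <<'E'
from h import *
I=np.array([[0,0,0],[0,0,0]],float)
for n,uv,y in [("openL",(154,244.8),-.0427),("openR",(344.8,244.8),.0427),("shutL",(225.7,232.5),-.0104),("shutR",(190+487/5.83,232.5),.0104)]:
    o,d=ray("wrist",uv,I); print(n,((o+d*(y-o[1])/d[1])*1000).round(1), ((o+d*(.011-o[0])/d[0])*1000).round(1))
p=np.load("p6.npy")
# knob in picture: crop (360,15)->; body bottom edge corners at z=.03
for n,c,z in [("knob",(361,33),.046),("near edge L",(285,108),.03),("near edge R",(445,102),.03)]:
    print(n,(at("wrist",(110+c[0]/2.5,180+c[1]/2.5),z,p)*1000).round(1))
E
```

```text
openL [ 14.3 -42.7 149.3] [ 11.  -44.8 155.3]
openR [ 12.6  42.7 152.3] [ 11.   43.7 155.1]
shutL [ 22.8 -10.4 144.4] [ 11.  -12.4 167.9]
shutR [ 17.8  10.4 154.3] [ 11.   11.6 167.8]
knob [ 413.3 -294.2   46. ]
near edge L [ 378.1 -273.1   30. ]
near edge R [ 386.8 -326.3   30. ]
```

Emit:
carry_out --plan '[[[1,2,30],[0,0,-1.1]],[[0,0,36],[0,0,0]],[[0,0,30],[0,0,0]],[[0,0,14],[0,0,0]],[[0,0,5],[0,0,0]],[[0,0,0],[0,0,0]],[[0,0,0],[0,0,0]]]'

```text
time: 12.57
eef_pos: [0.4105, -0.2941, 0.1792]
tcp_rot: [3.133, 0.225, 0.002]
force: [0.2, -0.8, -0.3]
grip_width: 0.0855
gripper_force: 0.0
```

Emit:
carry_out --plan '[[[0,0,0],[0,0,0]],[[0,0,0],[0,0,0]],[[0,0,0],[0,0,0]],[[0,0,0],[0,0,0]],[[0,0,0],[0,0,0]],[[0,0,0],[0,0,0]]]' --claw 0 --force 40

```text
time: 13.07
eef_pos: [0.4105, -0.295, 0.1807]
tcp_rot: [3.132, 0.224, 0.004]
force: [-1.6, 1.4, 4.8]
grip_width: 0.0569
gripper_force: 42.0
```

Emit:
carry_out --plan '[[[0,0,-5],[0,0,0]],[[0,0,-12],[0,0,0]],[[0,0,-13],[0,0,0]],[[0,0,0],[0,0,0]],[[0,0,0],[0,0,0]],[[0,0,0],[0,0,0]]]'

```text
time: 13.57
eef_pos: [0.4094, -0.2943, 0.2089]
tcp_rot: [3.134, 0.224, 0.0]
force: [-0.4, -0.4, -1.0]
grip_width: 0.0568
gripper_force: 42.8
```

```bash
python3 - <<'E'
from h import *; from station import r,snapshot
o=r.get_obs(); im=snapshot("wrist"); s=snapshot("side"); print(o['time'],o['eef_pos'],o['tcp_rot'],o['force'],o['grip_width'])
np.save("p7.npy",np.array([o['eef_pos'],o['tcp_rot']])); cv2.imwrite("pics/w7.png",im[...,::-1])
S=cv2.resize(s[90:210,225:345],(384,384),interpolation=2)
cv2.imwrite("pics/w7b.png",np.hstack([im[:,60:440],S])[...,::-1])
E
```

```text
13.5667 [ 0.40944893 -0.29430369  0.2088575 ] [3.13352227e+00 2.23735546e-01 3.00183878e-04] [-0.3842578  -0.39987872 -1.03295363] 0.05677332873076077
```

View pics/w7b.png

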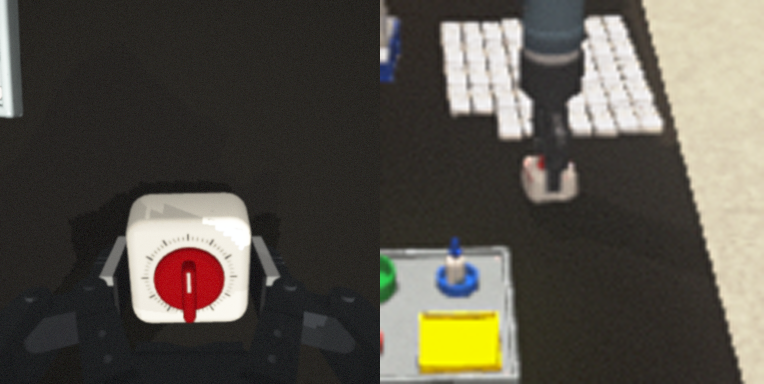

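The timer is held level between the fingers with the knob centre at about (249,281) in the wrist picture, and the measured force matches its weight.

```bash
python3 - <<'E'
from h import *; p=np.load("p7.npy")
print((at("wrist",(249,281),.0742,p)*1000).round(1))
E
```

```text
[ 415.3 -292.8   74.2]
```

Emit:
carry_out --plan '[[[0,0,-20],[0,0,0]],[[0,0,-35],[0,0,0]],[[0,0,-25],[0,0,4.35]],[[0,0,-6],[0,0,4.35]],[[6.4,-17,0],[0,0,0]],[[11,-30,0],[0,0,0]],[[12,-35,0],[0,0,0]],[[12,-35,0],[0,0,0]]]'

```text
time: 14.33
eef_pos: [0.4518, -0.1771, 0.2941]
tcp_rot: [-3.141, 0.019, 0.001]
force: [0.9, 0.6, -0.4]
grip_width: 0.0569
gripper_force: 42.9
```

Emit:
carry_out --plan '[[[12,-35,0],[0,0,0]],[[12,-35,0],[0,0,0]],[[12,-35,0],[0,0,0]],[[12,-30,0],[0,0,0]],[[10,-20,0],[0,0,0]],[[0,0,0],[0,0,0]],[[0,0,0],[0,0,0]],[[0,0,0],[0,0,0]]]'

```text
time: 15.0
eef_pos: [0.5109, -0.0241, 0.2938]
tcp_rot: [3.141, -0.015, -0.004]
force: [-0.5, 0.4, -1.1]
grip_width: 0.0568
gripper_force: 42.9
```

Emit:
carry_out --plan '[[[0,0,20],[0,0,0]],[[0,0,30],[0,0,0]],[[0,0,20],[0,0,0]],[[0,0,10],[0,0,0]],[[0,0,0],[0,0,0]],[[0,0,0],[0,0,0]],[[0,0,0],[0,0,0]]]'

```text
time: 15.58
eef_pos: [0.5122, -0.024, 0.2158]
tcp_rot: [3.141, -0.016, 0.003]
force: [0.7, -0.4, -0.6]
grip_width: 0.0569
gripper_force: 42.8
```

```bash
python3 - <<'E'
from h import *; from station import r,snapshot
o=r.get_obs(); im=snapshot("wrist"); t=snapshot("top"); print(o['time'],o['eef_pos'],o['tcp_rot'],o['force'],o['grip_width'])
np.save("p8.npy",np.array([o['eef_pos'],o['tcp_rot']]))
S=cv2.resize(t[130:230,240:340],(384,384),interpolation=2)
cv2.imwrite("pics/w8b.png",np.hstack([im[:,60:440],S])[...,::-1])
E
```

```text
15.5833 [ 0.51220958 -0.0239908   0.21580003] [ 3.14133957 -0.01649507  0.00342638] [ 0.68838409 -0.35450115 -0.57066901] 0.05685020633513852
```

View pics/w8b.png

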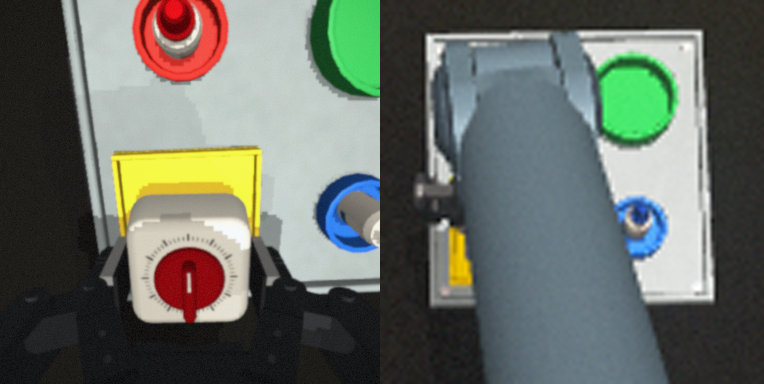

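The yellow far rim corners are at (173,157) and (320,150) in the wrist picture, and the timer is centred at u≈249. Both droppers stand in their cups.

```bash
python3 - <<'E'
from h import *; p=np.load("p8.npy")
print((at("wrist",(173,157),.016,p)*1000).round(1),(at("wrist",(320,150),.016,p)*1000).round(1))
E
```

```text
[555.6  19.6  16. ] [558.7 -64.   16. ]
```

Emit:
carry_out --plan '[[[0,0,10],[0,0,0]],[[0,0,8],[0,0,0]],[[0,0,5],[0,0,0]],[[0,0,2],[0,0,0]],[[0,0,0],[0,0,0]],[[0,0,0],[0,0,0]]]'

```text
time: 16.18
eef_pos: [0.5113, -0.0232, 0.1893]
tcp_rot: [-3.142, 0.014, 0.001]
force: [0.6, -0.1, -1.4]
grip_width: 0.0568
gripper_force: 42.8
```

Emit:
carry_out --plan '[[[0,0,1],[0,0,0]],[[0,0,1],[0,0,0]],[[0,0,1],[0,0,0]],[[0,0,0],[0,0,0]],[[0,0,0],[0,0,0]]]'

```text
time: 16.6
eef_pos: [0.5119, -0.0232, 0.1878]
tcp_rot: [3.141, -0.014, 0.001]
force: [-2.5, 0.3, 5.8]
grip_width: 0.0567
gripper_force: 43.8
```

On the floor at the expected height; I'll release the timer and check the boxes near the green bottle.

Emit:
carry_out --plan '[[[0,0,0],[0,0,0]],[[0,0,0],[0,0,0]],[[0,0,0],[0,0,0]],[[0,0,0],[0,0,0]],[[0,0,0],[0,0,0]]]' --claw 0.95

```text
time: 17.02
eef_pos: [0.5115, -0.0233, 0.1866]
tcp_rot: [-3.142, 0.014, 0.0]
force: [0.9, 0.1, 0.7]
grip_width: 0.0811
gripper_force: 0.0
```

Emit:
carry_out --plan '[[[0,0,-10],[0,0,0]],[[0,0,-30],[0,0,0]],[[0,0,-40],[0,0,0]],[[0,0,-40],[0,0,0]],[[0,0,-30],[0,0,0]],[[0,0,0],[0,0,0]]]' --claw 1

```text
time: 17.52
eef_pos: [0.5147, -0.0231, 0.345]
tcp_rot: [3.141, -0.015, 0.024]
force: [1.9, 0.0, 0.9]
grip_width: 0.0855
gripper_force: 0.0
```

```bash
python3 - <<'E'
from h import *; from station import r
for n,u in [("b1R",(325,210)),("b1L",(290,207)),("b2",(237,180)),("b2r",(284,167))]: print(n,(at("top",(u[0]/1.5625,u[1]/1.5625),0)*1000).round(0))
print((at("side",(338/1.5625-.2,381/1.5625-.2),.131)*1000).round(1),(at("side",(395/1.5625-.2,464/1.5625-.2),.119)*1000).round(1),(at("side",(344/1.5625,440/1.5625),0)*1000).round(1))
o=r.get_obs();print(o['eef_pos'],o['tcp_rot'],o['force'])
E
```

```text
b1R [693. 180.   0.]
b1L [698. 251.   0.]
b2 [755. 363.   0.]
b2r [785. 268.   0.]
[593.2 296.3 131. ] [502.  441.1 119. ] [592.  315.6   0. ]
[ 0.51466503 -0.02313343  0.34499288] [ 3.14130245 -0.01476414  0.02439922] [1.86195003 0.0132443  0.94448822]
```

Emit:
carry_out --plan '[[[0,0,0],[0,0,-6.96]],[[0,0,0],[0,0,-6.96]],[[0,0,0],[0,0,-6.96]],[[0,0,0],[0,0,-6.96]],[[0,0,0],[0,0,-6.96]],[[0,0,0],[0,0,-6.96]],[[0,0,0],[0,0,-6.96]],[[0,0,0],[0,0,-6.96]]]'

```text
time: 18.18
eef_pos: [0.5112, -0.0233, 0.3367]
tcp_rot: [-2.78, -1.463, 0.001]
force: [0.2, -0.1, 0.1]
grip_width: 0.0857
gripper_force: 0.0
```

Emit:
carry_out --plan '[[[0,0,0],[0,0,-6.96]],[[0,0,0],[0,0,-6.96]],[[0,0,0],[0,0,-6.96]],[[0,0,0],[0,0,-6.96]],[[0,0,0],[0,0,-6.96]],[[20,5,0],[0,0,0]],[[35,8,0],[0,0,0]],[[35,9,0],[0,0,0]]]'

```text
time: 18.85
eef_pos: [0.5335, 0.0656, 0.3367]
tcp_rot: [2.227, 2.215, -0.002]
force: [0.8, 0.1, 0.5]
grip_width: 0.0855
gripper_force: 0.0
```

Emit:
carry_out --plan '[[[35,9,0],[0,0,0]],[[35,9,0],[0,0,0]],[[35,9,0],[0,0,0]],[[35,9,0],[0,0,0]],[[35,8,0],[0,0,0]],[[30,8,0],[0,0,0]],[[15,3,0],[0,0,0]],[[0,0,0],[0,0,0]]]'

```text
time: 19.52
eef_pos: [0.5874, 0.292, 0.3369]
tcp_rot: [-2.212, -2.226, -0.004]
force: [-0.5, 0.3, 0.0]
grip_width: 0.0857
gripper_force: 0.0
```

Emit:
carry_out --plan '[[[0,0,0],[0,0,0]],[[0,0,0],[0,0,0]],[[0,0,0],[0,0,0]],[[0,0,0],[0,0,0]]]'

```text
time: 19.85
eef_pos: [0.5892, 0.2841, 0.3366]
tcp_rot: [2.225, 2.216, -0.002]
force: [0.2, 0.2, 1.4]
grip_width: 0.0857
gripper_force: 0.0
```

```bash
python3 - <<'E'
from h import *; from station import r,snapshot
o=r.get_obs(); im=snapshot("wrist"); t=snapshot("top"); print(o['time'],o['eef_pos'],o['tcp_rot'],o['force'],o['qpos'].round(2))
np.save("p9.npy",np.array([o['eef_pos'],o['tcp_rot']]))
S=cv2.resize(t[125:225,230:330],(384,384),interpolation=2)
cv2.imwrite("pics/w9b.png",np.hstack([im[:,60:440],S])[...,::-1])
E
```

```text
19.85 [0.58923545 0.28410275 0.33657714] [ 2.22514250e+00  2.21596416e+00 -2.06977127e-03] [0.18705781 0.23921179 1.36055919] [-0.17  0.5  -0.45  1.63  0.24  1.07 -0.69]
```

View pics/w9b.png

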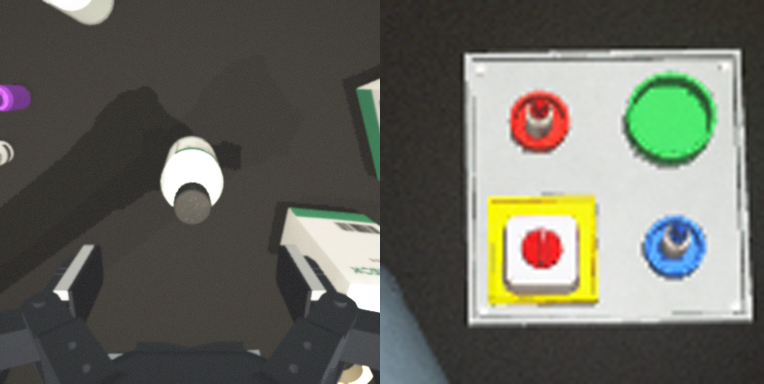

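The timer sits in the yellow holder, knob up, and both droppers stand in their cups. The bottle cap is at (253,206) in the wrist picture, and the box to the right is clear of the fingers.

```bash
python3 - <<'E'
from h import *; p=np.load("p9.npy")
print((at("wrist",(253,207),.131,p)*1000).round(1),(at("wrist",(239,124),.02,p)*1000).round(1))
print([(at("wrist",(60+u,v),0,p)*1000).round(0) for u,v in [(290,210),(280,245)]])
E
```

```text
[591.3 293.8 131. ] [579.7 331.8  20. ]
[array([699., 236.,   0.]), array([692., 193.,   0.])]
```

Emit:
carry_out --plan '[[[9,2,15],[0,0,0]],[[0,0,25],[0,0,0]],[[0,0,25],[0,0,0]],[[0,0,20],[0,0,0]],[[0,0,10],[0,0,0]],[[0,0,4],[0,0,0]],[[0,0,0],[0,0,0]],[[0,0,0],[0,0,0]]]'

```text
time: 20.62
eef_pos: [0.5913, 0.2958, 0.2389]
tcp_rot: [2.222, 2.22, 0.003]
force: [0.2, -0.2, -0.3]
grip_width: 0.0855
gripper_force: 0.0
```

Emit:
carry_out --plan '[[[0,0,0],[0,0,0]],[[0,0,0],[0,0,0]],[[0,0,0],[0,0,0]],[[0,0,0],[0,0,0]],[[0,0,0],[0,0,0]],[[0,0,0],[0,0,0]],[[0,0,0],[0,0,0]]]' --claw 0 --force 35

```text
time: 21.2
eef_pos: [0.5912, 0.2962, 0.2392]
tcp_rot: [2.222, 2.22, 0.003]
force: [-0.9, -0.8, 5.7]
grip_width: 0.0468
gripper_force: 36.4
```

Emit:
carry_out --plan '[[[0,0,-8],[0,0,0]],[[0,0,-20],[0,0,0]],[[0,0,-30],[0,0,0]],[[0,0,-30],[0,0,0]],[[0,0,-12],[0,0,0]],[[0,0,0],[0,0,0]],[[-12,1,0],[0,0,0]],[[-22,2,0],[0,0,0]]]'

```text
time: 21.87
eef_pos: [0.5915, 0.264, 0.3355]
tcp_rot: [-2.213, -2.225, 0.003]
force: [0.2, -0.1, -1.9]
grip_width: 0.0469
gripper_force: 36.3
```

Emit:
carry_out --plan '[[[-30,2.2,0],[0,0,0]],[[-36,2.6,0],[0,0,0]],[[-36,2.6,0],[0,0,0]],[[-36,2.6,0],[0,0,0]],[[-36,2.6,0],[0,0,0]],[[-36,2.6,0],[0,0,0]],[[-36,2.6,0],[0,0,0]],[[-36,2.6,0],[0,0,0]]]'

```text
time: 22.53
eef_pos: [0.612, -0.0237, 0.3342]
tcp_rot: [-2.221, -2.217, 0.008]
force: [0.8, -0.9, -1.6]
grip_width: 0.0465
gripper_force: 36.3
```

Emit:
carry_out --plan '[[[-36,2.6,0],[0,0,0]],[[-30,2.2,0],[0,0,0]],[[-22,1.6,0],[0,0,0]],[[-14.4,1,0],[0,0,0]],[[0,0,0],[0,0,0]],[[0,0,0],[0,0,0]],[[0,0,0],[0,0,0]],[[0,0,0],[0,0,0]]]'

```text
time: 23.2
eef_pos: [0.6212, -0.1194, 0.3373]
tcp_rot: [-2.216, -2.224, -0.002]
force: [0.3, -0.1, -1.2]
grip_width: 0.0465
gripper_force: 36.3
```

Emit:
carry_out --plan '[[[-3,0.5,15],[0,0,0]],[[0,0,25],[0,0,0]],[[0,0,15],[0,0,0]],[[0,0,4],[0,0,0]],[[0,0,0],[0,0,0]],[[0,0,0],[0,0,0]],[[0,0,0],[0,0,0]]]'

```text
time: 23.78
eef_pos: [0.6226, -0.125, 0.2803]
tcp_rot: [2.219, 2.22, 0.003]
force: [0.9, -0.4, -0.6]
grip_width: 0.0465
gripper_force: 36.3
```

```bash
python3 - <<'E'
from h import *; from station import r,snapshot
o=r.get_obs(); im=snapshot("top"); print(o['time'],o['eef_pos'],o['tcp_rot'],o['force'])
w=snapshot("wrist");cv2.imwrite("pics/w10.png",w[...,::-1])
hsv=cv2.cvtColor(w,cv2.COLOR_RGB2HSV);m=cv2.inRange(hsv,(50,120,60),(80,255,255));ys,xs=np.where(m);p=(o['eef_pos'],o['tcp_rot'])
print(xs.min(),xs.max(),ys.min(),ys.max(),m.sum()/255)
i=ys.argmin();L=xs.argmin();Q=xs.argmax()
for j in(i,L,Q):print((xs[j],ys[j]),(at("wrist",(xs[j],ys[j]),.028,p)*1000).round(1))
E
```

```text
23.7833 [ 0.62263982 -0.12496583  0.28034554] [2.21937552 2.22040557 0.00316325] [ 0.89021996 -0.3563199  -0.63942849]
204 294 147 219 2989.0
(np.int64(241), np.int64(147)) [617.1 -86.2  28. ]
(np.int64(204), np.int64(194)) [ 588.  -122.9   28. ]
(np.int64(294), np.int64(190)) [ 657.7 -119.7   28. ]
```

Emit:
carry_out --plan '[[[4.5,-0.5,0],[0,0,0]],[[0,0,8],[0,0,0]],[[0,0,10],[0,0,0]],[[0,0,8],[0,0,0]],[[0,0,4],[0,0,0]],[[0,0,0],[0,0,0]],[[0,0,0],[0,0,0]]]'

```text
time: 24.47
eef_pos: [0.6209, -0.1214, 0.2477]
tcp_rot: [-2.221, -2.219, 0.002]
force: [0.3, 0.2, -1.6]
grip_width: 0.0466
gripper_force: 36.3
```

Emit:
carry_out --plan '[[[0,0,1],[0,0,0]],[[0,0,1],[0,0,0]],[[0,0,1],[0,0,0]],[[0,0,0],[0,0,0]],[[0,0,0],[0,0,0]]]'

```text
time: 24.88
eef_pos: [0.6212, -0.1213, 0.2458]
tcp_rot: [2.222, 2.22, 0.0]
force: [-0.9, 0.8, -1.3]
grip_width: 0.0467
gripper_force: 36.3
```

Emit:
carry_out --plan '[[[0,0,1],[0,0,0]],[[0,0,1],[0,0,0]],[[0,0,0],[0,0,0]],[[0,0,0],[0,0,0]]]'

```text
time: 25.22
eef_pos: [0.6215, -0.1213, 0.2452]
tcp_rot: [2.222, 2.22, -0.0]
force: [-1.7, -0.3, 4.6]
grip_width: 0.0467
gripper_force: 36.8
```

Contact at the expected height; I'll release, lift clear and move back.

Emit:
carry_out --plan '[[[0,0,0],[0,0,0]],[[0,0,0],[0,0,0]],[[0,0,0],[0,0,0]],[[0,0,0],[0,0,0]],[[0,0,0],[0,0,0]],[[0,0,0],[0,0,0]]]' --claw 1

```text
time: 25.72
eef_pos: [0.6212, -0.1213, 0.2435]
tcp_rot: [-2.222, -2.22, 0.0]
force: [0.1, 0.1, 0.1]
grip_width: 0.0853
gripper_force: 0.0
```

Emit:
carry_out --plan '[[[0,0,-10],[0,0,0]],[[0,0,-25],[0,0,0]],[[0,0,-35],[0,0,0]],[[0,0,-35],[0,0,0]],[[0,0,-20],[0,0,0]],[[-25,-5,0],[0,0,0]],[[-38,-8,0],[0,0,0]],[[-38,-8,0],[0,0,0]]]'

```text
time: 26.38
eef_pos: [0.6008, -0.2209, 0.371]
tcp_rot: [2.215, 2.225, 0.004]
force: [0.4, 0.2, 0.4]
grip_width: 0.0856
gripper_force: 0.0
```

Emit:
carry_out --plan '[[[-38,-8,0],[0,0,0]],[[-38,-8,0],[0,0,0]],[[-38,-8,0],[0,0,0]],[[-38,-8,0],[0,0,0]],[[-38,-8,0],[0,0,0]],[[-20,-4,0],[0,0,0]],[[0,0,0],[0,0,0]],[[0,0,0],[0,0,0]]]'

```text
time: 27.05
eef_pos: [0.5545, -0.4348, 0.369]
tcp_rot: [2.227, 2.215, -0.001]
force: [0.5, 0.4, 0.2]
grip_width: 0.0856
gripper_force: 0.0
```

```bash
python3 - <<'E'
from h import *; from station import r,snapshot
o=r.get_obs(); t=snapshot("top"); s=snapshot("side"); print(o['time'],o['eef_pos'],o['force'],o['grip_width'])
t0=cv2.imread("pics/top0.png")[...,::-1]
print("white/blue bottle region change",np.abs(t[175:255,98:180].astype(int)-t0[175:255,98:180]).mean())
S=cv2.resize(s[155:225,190:280],(400,311),interpolation=2)
T=cv2.resize(t[130:230,240:340],(400,400),interpolation=2)
W=cv2.resize(t[140:260,95:195],(333,400),interpolation=2)
out=np.zeros((600,800,3),np.uint8);out[:400,:400]=T;out[:400,400:733]=W;out[400:,:400]=S[60:260];out[400:,400:667]=cv2.resize(s,(267,200))
cv2.imwrite("pics/fin.png",out[...,::-1])
E
```

```text
27.05 [ 0.55445178 -0.43478179  0.36899948] [0.45864612 0.41776167 0.19029903] 0.08556032337968988
white/blue bottle region change 3.4053353658536585
```

View pics/fin.png

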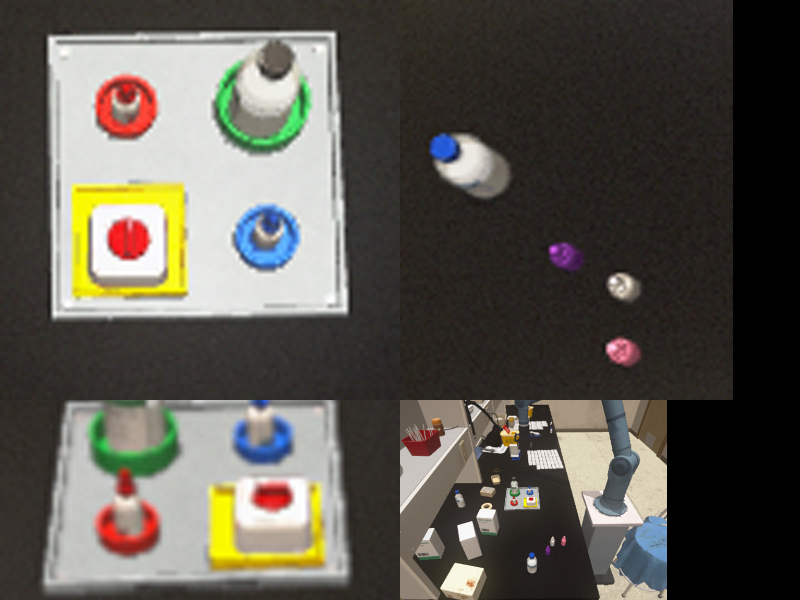

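All four items stand in their holders, and the look-alikes have not moved. I'll check the numbers and hand in if they are within tolerance.

```bash
python3 - <<'E'
from h import *; from station import r
ok=True
for n,u,z,c in [("timer",(128,238),.053,(514.2,-22.8)),("red",(125,89),.068,(619.3,-19.8)),("blue",(269,219),.068,(517.8,-128)),("green",(276,58),.137,(621.3,-124.5))]:
    q=at("top",(240+u[0]/4-.4,130+u[1]/4-.4),z)*1000; d=np.hypot(*(q[:2]-c)); ok&=d<9; print(n,q.round(1),d.round(1))
print(ok)
if ok: print(r.hand_in())
E
```

```text
timer [507.6 -22.   53. ] 6.7
red [617.5 -18.3  68. ] 2.4
blue [ 520.1 -124.6   68. ] 4.1
green [ 620.6 -123.2  137. ] 1.4
True
the job is handed in; nothing more can be done
None
```

The red and blue droppers, the green-banded bottle and the timer are in their holders, each within about 7 mm of centre in the last top picture. The white dropper and blue bottle look unmoved, and I handed the job in at about 27 s; no verdict came back.

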